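Slide the cage's thin cover plate out over the shelf edge and fit it on the camera cage

ROBOT

A 6-joint arm with a two-finger parallel gripper is mounted at the origin on the work surface. World frame = base frame: x ahead of the robot, y to its left, z up, the work surface at z = 0. Lengths are in m, angles in rad, forces in N, time in s.
With the tool pointing down it reaches from about 0.35 to 0.725 m from the base axis. Payload 4.3 kg.
Tool frame: the origin (TCP) lies midway between the tips of the shut fingers; the grasp point (between the pads) lies 19 mm behind it; x points along the fingers, z is the direction in which the jaws open and shut, and the axes are right-handed (so a half turn about x gives the same grasp; the last joint's range is limited). The gripper opens to 85 mm and grips with 20 to 120 N. Pads are 22 mm wide; open, the fingers measure 114 mm over their backs; the gripper's body (76 mm by 85 mm) begins 54 mm behind the grasp point. The pads swing forward as they close: fully open they stand 13 mm farther back than shut.
Start: joints at [-1.454, 0.377, 0.081, 1.274, 0, 1.46], TCP at [0.129, -0.56, 0.231] pointing down, gripper open.
Joint ranges: [-2.72, 2.72], [-0.84, 1.66], [-1.02, 1.22], [-1.77, 2.12], [-1.37, 1.28], [-3.14, 3.14]. Speed limits (rad/s): [2.57, 2.57, 3.14, 3.14, 3.14, 3.14].

INTERFACE

Orientations are given as a unit quaternion [w, x, y, z].
In Python, from cell import arm gives the robot as it stands. The module is installed in compiled form; this text tells all that it offers.
- The arm moves only by the shell command python3 -m crank 'ROWS' [FORCE]. ROWS is JSON, a list that holds one entry, the list of rows, each a list of 7 numbers: the shift along the tool's x, y, z in mm, then the turn, a rotation vector about the tool's x, y, z in degrees, then the opening, from -1 (shut) to 1 (fully open). In form: [[[x, y, z, wx, wy, wz, claw], ...]]. A call has 1 to 20 rows; each row shifts and turns the pose as measured when the row begins, along the tool's axes as they then stand; what a row does not reach is not made up. A row lasts 1/10 s, in which the tool goes at most 50 mm and 8.59 degrees, less where a joint would pass 70% of its speed; a pose out of reach is approached as far as the arm can. A call is refused whole if a number of a shift passes 50 or a number of a turn 8.59, either way. A call with a gripper value outside its range is refused whole. The fingers move at their own pace and stop on an object; FORCE is the grip in N (left out, the last holds). Time passes only in rows, so rows that do not move let the fingers close. It gives the time, the measured TCP pose, the force and the opening at its end, in the units of the state.
- arm.sense(): the state, without advancing time (a new reading comes with each control period).
- arm.snapshot(name): name is "scene" or "top"; returns a dict with "image" (384x512x3 uint8, red, green, blue), "z_map" (384x512 float32, m along the optical axis (not along the pixel's ray), 0 where there is no reading), "K" (3x3 intrinsics, pixels), "R" (3x3) and "t" (3): a world point X has camera coordinates R X + t. Camera axes: x right, y down, z forward; pixel columns grow to the right and rows downward; lengths in m; the calibration is good to about 2 mm. A picture is of the moment at which its call begins.
- arm.finish_job(): hands the job in, once; it reports no verdict.
The state is a dict: "clock": time; "joint_pos": joint angles; "joint_velocities": joint speeds; "tau": joint torques, N m; "tcp_pos": TCP position; "orientation": TCP orientation; "ft_force": force on the tool from outside, world axes, zero at the start; "wrist_torque": the same for the moment, N m; "finger_gap": finger opening in m.
Only numpy, scipy, OpenCV 4.12 (cv2) and the standard library are available. Lean on these libraries where they do the work, as an engineer would, in place of code of your own. Each camera call takes 0.05 s, during which the arm holds its last target. There are 200 camera calls.

TASK

Take the grey lens cap off the thin aluminium plate and set it down flat, out of the way on the shelf board or the table. Slide the plate along the board until its tab sticks well out through the gap in the front strip, over the board's edge, while the plate still lies flat; then lift it by the tab and lay it squarely, as a lid, on top of the open camera cage with the tab over the cage's front. Leave the cage, bottle, prism and turntable standing where they are and do not let the plate fall to the table.

Things in the scene. Friction and masses are not known exactly. Their poses are not given: they have to be found in the camera images.
- board: Fixed reclaimed pine shelf board on low feet, 260 (x) x 760 (y) mm, its top 60 mm above the table (the slab is 40 mm thick over 20 mm feet). Origin: centre of its footprint, at table height; z up; -x points to its front edge (robot side). A wooden strip 10 mm high and 10 mm thick stands along the front edge (board x -130 to -120 mm) except for a 170 mm wide gap in the middle (board y -85 to 85 mm). There is free air in front of the edge down to the table.
- gap (a point): Point on the board's top surface at the front edge, in the middle of the gap (board x -130, y 0, z 60 mm).
- plate: Loose thin aluminium cover plate lying flat on the board, 3 mm thick, 60 to 110 g. Body 110 (x) x 90 (y) mm; a tab 40 mm wide runs out 45 mm from the middle of its -x side. Origin: centre of the 110 x 90 body, on the underside; z up. Smooth on waxed pine: friction against the board is low (about 0.3), so it follows a fingertip pressed firmly on it (10 to 20 N; a light touch slips) and dragged or turned, or can be pushed at an edge.
- tab_end (a point): Middle of the tab's free end (plate x -100, y 0, z 1.5 mm).
- lens_cap: Loose grey plastic lens rear cap, a disc of 56 mm diameter (50 mm in the top 4 mm), 20 mm high, about 20 g; starts lying on the plate. Origin: centre of its underside; z up.
- cage: Loose black aluminium camera cage, an open frame of 10 mm bars, 104 (x) x 84 (y) mm and 70 mm high, 0.5 kg, standing on the board left or right of the plate. Its top is a flat open rectangle of bars at 70 mm. Origin: centre of its underside; z up; -x is its front, marked by two short rod stubs at the foot (15 mm long). The plate belongs on top with its body centred on the cage, x axes alike, tab out over the front.
- turntable: Bystander: white turntable, 150 mm diameter, 29 mm high, with a compact camera on it (top of it 95 mm above the board), loose, about 0.7 kg, standing on the other side of the plate from the cage. Origin: centre of its underside.
- bottle: Bystander: empty stainless bottle with cap, 60 mm diameter, 170 mm high, loose, standing beside the plate towards the rear of the board. Origin: centre of its underside.
- prism: Bystander: upright triangular glass prism, 55 mm high, corners 30 mm from its axis, loose, standing on the opposite rear side from the bottle. Origin: centre of its underside.
Not all that is in view belongs to the job. Of the things that look like the plate, the middle-sized one is meant.

How it is judged:
By the outcome, as a careful person would: the job done as asked, in the order asked, and still so for the second after the job is handed in, with the robot touching nothing.
It also fails if it takes over 64 s, if anything falls off the work surface, if the arm or the gripper's body presses on something with over 40 N, if the wrist force passes 120 N, or if a joint passes its speed limit or range.

## Working session

There is one attempt and no reset: what is moved stays moved. The work goes in short steps, Python scripts to look and compute and a shell command to move; the robot and the scene stay as the last step left them, time stands still between calls to the robot, and variables do not carry over. Pictures are saved under pics/ and viewed, about 8 in all and at most 12, crops included, and the job is handed in when it is done.

```bash
mkdir -p pics
cat > h.py <<'E'
import numpy as np, cv2
from cell import arm
from scipy.spatial.transform import Rotation as Rn
def cloud(s):
    z=s["z_map"]; v,u=np.mgrid[0:384,0:512]
    P=np.stack([u,v,np.ones_like(u)],-1)@np.linalg.inv(s["K"]).T*z[...,None]
    W=(P-s["t"])@s["R"]; W[z==0]=np.nan
    return W
def st():
    s=arm.sense(); w,x,y,z=s["orientation"]; M=Rn.from_quat([x,y,z,w]).as_matrix()
    print(round(s["clock"],2),"tcp",np.round(s["tcp_pos"],4),"F",np.round(s["ft_force"],1),"gap",round(s["finger_gap"],4),"\n",np.round(M,3),"q",np.round(s["joint_pos"],2))
    return s,M
E
python3 - <<'E'
from h import *
for n in("scene","top"):
    s=arm.snapshot(n); cv2.imwrite(f"pics/{n}0.png",s["image"][...,::-1]); np.savez(f"{n}0.npz",**s,W=cloud(s))
    print(n,s["K"].round(1).tolist(),(-s["R"].T@s["t"]).round(3),s["R"].round(2).tolist())
st()
E
```

```text
scene [[433.8, 0.0, 261.1], [0.0, 433.8, 194.1], [0.0, 0.0, 1.0]] [ 1.028 -0.401  0.983] [[0.67, 0.74, -0.01], [0.61, -0.57, -0.56], [-0.42, 0.37, -0.83]]
top [[395.9, 0.0, 260.4], [0.0, 395.9, 195.4], [0.0, 0.0, 1.0]] [ 0.499 -0.003  0.944] [[-0.0, -1.0, -0.04], [-0.99, 0.01, -0.1], [0.1, 0.04, -0.99]]
0.1 tcp [ 0.1292 -0.5597  0.2305] F [ 0.   0.5 -0.1] gap 0.0855 
 [[-0.     0.974  0.225]
 [ 0.002  0.225 -0.974]
 [-1.     0.    -0.002]] q [-1.45  0.38  0.08  1.27 -0.    1.46]
```

View pics/top0.png

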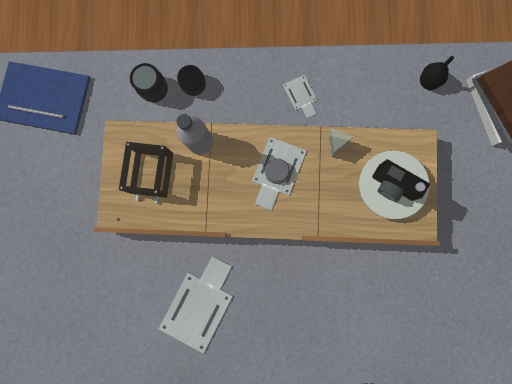

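View pics/scene0.png

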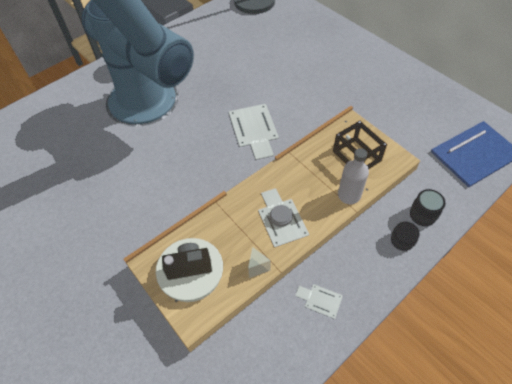

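Three plates are in the top view: a small one at (300,95), a large one at (197,305), and a middle-sized one at (278,168) lying on the board with the grey cap at (277,171). I choose the middle one. The black discs at (192,80) and (149,82) are not the cap. The cage is at (147,172), bottle (192,133), prism (338,142), and the turntable (394,185). The gap in the strip runs about columns 228–303 at row 236.

Run:
```python
from h import *
d=np.load("top0.npz"); W=d["W"]; im=d["image"]
hsv=cv2.cvtColor(im,cv2.COLOR_RGB2HSV)
u0,v0,u1,v1=215,120,350,245
cv2.imwrite("pics/crop1.png",cv2.resize(im[v0:v1,u0:u1,::-1],None,fx=5.5,fy=4.8,interpolation=cv2.INTER_CUBIC))
def P(u,v): 
    print((u,v),np.nanmedian(W[v-1:v+2,u-1:u+2].reshape(-1,3),0).round(4))
for p in [(220,180),(150,220),(400,230),(267,198),(277,170),(394,160)]:P(*p)
board=(abs(W[...,2]-.06)<.006)
# board rect
m=(board&(W[...,0]>.2)).astype(np.uint8); n,l,s,c=cv2.connectedComponentsWithStats(m); k=1+s[1:,4].argmax()
r=cv2.minAreaRect(W[l==k][:,:2].astype(np.float32)*1000);print("board",r)
# strip
st_=(W[...,2]>.064)&(W[...,2]<.078); 
q=W[st_]; lo=r
# plate: low saturation at board height
m=(((hsv[...,1]<60)&(abs(W[...,2]-.063)<.008))).astype(np.uint8); m[:, :235]=0;m[:,320:]=0; m[:130]=0;m[215:]=0
n,l,s,c=cv2.connectedComponentsWithStats(m); k=1+s[1:,4].argmax(); print("plate comp",s[k])
np.save("pm.npy",l==k)
m=(W[...,2]>.074)&(W[...,2]<.09);m[:, :235]=0;m[:,320:]=0; m[:130]=0;m[215:]=0
print("cap",m.sum(),cv2.minEnclosingCircle(W[m][:,:2].astype(np.float32)*1000),np.nanmedian(W[m],0))
m=(W[...,2]>.12)&(W[...,2]<.14);m[:,180:]=0;m[:130]=0
q=W[m][:,:2].astype(np.float32)*1000;print("cage",m.sum(),cv2.minAreaRect(q),np.nanmedian(W[m],0))
for nm,a,b,cx in(("turntable",.08,.17,slice(345,440)),("bottle",.15,.25,slice(165,225)),("prism",.09,.125,slice(322,356))):
    m=np.zeros_like(board);m[105:225,cx]=True;m&=(W[...,2]>a)&(W[...,2]<b);q=W[m];print(nm,m.sum(),q.min(0).round(3),q.max(0).round(3),q.mean(0).round(3))
```

```text
(220, 180) [0.6281 0.1225 0.0596]
(150, 220) [0.5384 0.2802 0.0607]
(400, 230) [ 0.5136 -0.2752  0.0607]
(267, 198) [0.5859 0.0161 0.0627]
(277, 170) [ 0.6456 -0.0066  0.0821]
(394, 160) [ 0.6637 -0.2598  0.0889]
board ((626.80615234375, 19.615234375), (761.410888671875, 260.65509033203125), 87.44715118408203)
plate comp [ 252  137   55   73 1809]
cap 486 ((646.3732299804688, -6.398724555969238), 28.013879776000977) [ 0.64539518 -0.00654637  0.08253759]
cage 906 ((646.1890258789062, 279.3785705566406), (86.42803955078125, 104.37944793701172), 83.14013671875) [0.64638503 0.27896364 0.12954773]
turntable 3856 [ 0.537 -0.332  0.081] [ 0.718 -0.15   0.159] [ 0.609 -0.249  0.109]
bottle 760 [0.686 0.139 0.15 ] [0.745 0.196 0.232] [0.709 0.163 0.19 ]
prism 325 [ 0.68  -0.168  0.091] [ 0.73  -0.121  0.118] [ 0.706 -0.138  0.112]
```

View pics/crop1.png

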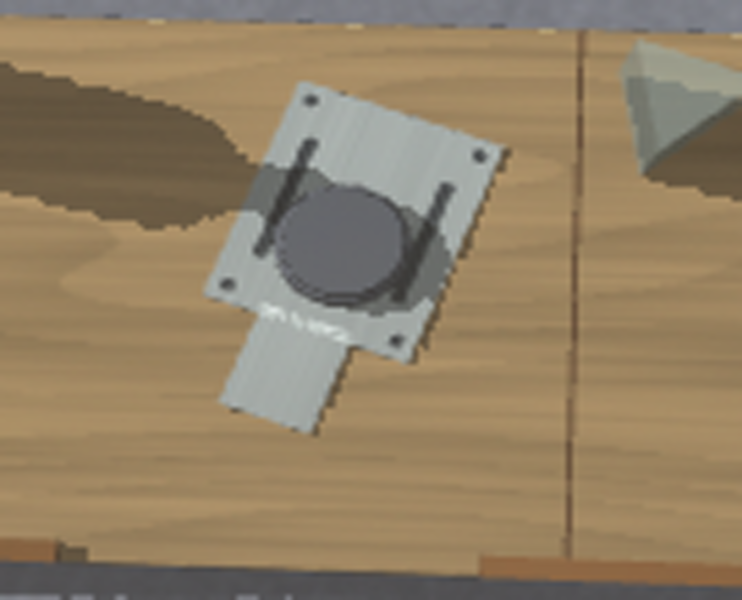

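The crop confirms the choice: tabbed plate with the cap on it, tab pointing down-left, corners clear. Now the plate pose and the first move.

```bash
cat >> h.py <<'E'
def onplane(s,uv,z):
    r=np.c_[np.array(uv,float),np.ones(len(uv))]@np.linalg.inv(s["K"]).T@s["R"]
    c=-s["R"].T@s["t"]; return (c+r*((z-c[2])/r[:,2])[:,None])[:,:2]
PL=np.array([[55,45],[55,-45],[-55,-45],[-55,45],[-100,20],[-100,-20]])/1000.
def fit(Q,model=PL):
    a,b=model-model.mean(0),Q-Q.mean(0)
    th=np.arctan2((a[:,0]*b[:,1]-a[:,1]*b[:,0]).sum(),(a*b).sum())
    R2=np.array([[np.cos(th),-np.sin(th)],[np.sin(th),np.cos(th)]]); o=Q.mean(0)-R2@model.mean(0)
    print("origin",o.round(4),"yaw deg",round(np.degrees(th),2),"res mm",(np.linalg.norm(Q-o-model@R2.T,axis=1)*1000).round(1)); return o,th
E
python3 - <<'E'
from h import *
s=np.load("top0.npz")
uv=[(x/5.5+215-.4,y/4.8+120-.4) for x,y in[(303,82),(508,150),(412,362),(205,293),(220,402),(316,433)]]
fit(onplane(s,uv,.063))
q=onplane(s,[(x/5.5+215,y/4.8+120) for x,y in[(60,562),(480,580)]],.07); print("strip ends approx",q.round(4))
s_,M=st(); print("to above cap mm tool:",(M.T@(np.array([.6455,-.0065,.2305])-s_["tcp_pos"])*1000).round(1))
E
```

```text
origin [ 0.6592 -0.0125] yaw deg -21.83 res mm [1.2 1.4 1.  0.6 0.7 1.3]
strip ends approx [[ 0.4995  0.107 ]
 [ 0.4908 -0.0606]]
0.1 tcp [ 0.1292 -0.5597  0.2305] F [ 0.   0.5 -0.1] gap 0.0855 
 [[-0.     0.974  0.225]
 [ 0.002  0.225 -0.974]
 [-1.     0.    -0.002]] q [-1.45  0.38  0.08  1.27 -0.    1.46]
to above cap mm tool: [   0.9  627.4 -422.9]
```

```bash
python3 -m crank '[[[0,35,-23.5,0,0,0,1],[0,35,-23.5,0,0,0,1],[0,35,-23.5,0,0,0,1],[0,35,-23.5,0,0,0,1],[0,35,-23.5,0,0,0,1],[0,35,-23.5,0,0,0,1],[0,35,-23.5,0,0,0,1],[0,35,-23.5,0,0,0,1],[0,35,-23.5,0,0,0,1],[0,35,-23.5,0,0,0,1],[0,35,-23.5,0,0,0,1],[0,35,-23.5,0,0,0,1],[0,35,-23.5,0,0,0,1],[0,35,-23.5,0,0,0,1],[0,35,-23.5,0,0,0,1],[0,35,-23.5,0,0,0,1]]]'
cat > go.py <<'E'
import sys
from h import *
s,M=st(); print("tool mm:",(M.T@(np.array([float(a) for a in sys.argv[1:4]])-s["tcp_pos"])*1000).round(1))
if len(sys.argv)>4:   # desired jaw (tool z) yaw, deg, tool down
    a=np.radians(float(sys.argv[4])); z=np.array([np.cos(a),np.sin(a),0]); x=np.array([0,0,-1.])
    D=np.stack([x,np.cross(z,x),z],1); print("turn deg (tool):",np.degrees(Rn.from_matrix(M.T@D).as_rotvec()).round(2))
E
python3 go.py .6455 -.0065 .11 -90
```

```text
clock: 1.7
tcp_pos: [0.6026, -0.0509, 0.2238]
orientation: [0.547, 0.444, 0.555, -0.443]
ft_force: [0.7, -0.4, 0.6]
finger_gap: 0.0855
1.7 tcp [ 0.6026 -0.0509  0.2238] F [ 0.7 -0.4  0.6] gap 0.0855 
 [[-0.009  0.977  0.214]
 [ 0.008  0.214 -0.977]
 [-1.    -0.007 -0.01 ]] q [-0.19  0.45  0.17  1.3   0.01  2.73]
tool mm: [113.8  52.1 -33.1]
turn deg (tool): [12.36 -0.51  0.44]
```

```bash
python3 -m crank '[[[15,26,-16.5,0,0,0,1],[15,26,-16.5,0,0,0,1],[25,0,0,0,0,0,1],[25,0,0,0,0,0,1],[20,0,0,0,0,0,1],[10,0,0,0,0,0,1],[0,0,0,0,0,0,1]]]' 25; python3 go.py .6455 -.0065 .063
```

```text
clock: 2.4
tcp_pos: [0.6493, 0.0028, 0.1055]
orientation: [0.548, 0.44, 0.559, -0.441]
ft_force: [-0.5, 1.1, -0.5]
finger_gap: 0.0853
2.4 tcp [0.6493 0.0028 0.1055] F [-0.5  1.1 -0.5] gap 0.0853 
 [[-0.012  0.975  0.224]
 [ 0.01   0.224 -0.975]
 [-1.    -0.01  -0.012]] q [-0.1   0.6   0.1   1.09  0.01  2.82]
tool mm: [42.5 -5.3  8.7]
```

```bash
python3 -m crank '[[[15,-4,7,0,0,0,1],[15,-1,2,0,0,0,1],[8,0,0,0,0,0,1],[4,0,0,0,0,0,1],[0,0,0,0,0,0,1]]]' 25; python3 go.py .6455 -.0065 .063
```

```text
clock: 2.9
tcp_pos: [0.6483, -0.0078, 0.0667]
orientation: [0.549, 0.442, 0.557, -0.44]
ft_force: [0.2, 0.3, -0.8]
finger_gap: 0.0856
2.9 tcp [ 0.6483 -0.0078  0.0667] F [ 0.2  0.3 -0.8] gap 0.0856 
 [[-0.007  0.975  0.223]
 [ 0.009  0.223 -0.975]
 [-1.    -0.004 -0.01 ]] q [-0.11  0.62  0.03  1.    0.01  2.8 ]
tool mm: [ 3.7 -2.4 -1.9]
```

```bash
python3 -m crank '[[[4,-2,-2,0,0,0,1],[0,0,0,0,0,0,-0.2],[0,0,0,0,0,0,-0.2],[0,0,0,0,0,0,-0.2],[0,0,0,0,0,0,-0.2],[0,0,0,0,0,0,-0.2]]]' 25; python3 go.py .6455 -.0065 .063
```

```text
clock: 3.5
tcp_pos: [0.6481, -0.0059, 0.0658]
orientation: [0.551, 0.443, 0.555, -0.439]
ft_force: [-0.0, -0.5, -0.6]
finger_gap: 0.0543
3.5 tcp [ 0.6481 -0.0059  0.0658] F [-0.  -0.5 -0.6] gap 0.0543 
 [[-0.001  0.975  0.224]
 [ 0.008  0.224 -0.975]
 [-1.     0.001 -0.008]] q [-0.11  0.61  0.02  0.98  0.01  2.81]
tool mm: [ 2.8 -2.6  0. ]
```

```bash
python3 -m crank '[[[0,0,0,0,0,0,-0.2],[0,0,0,0,0,0,-0.2],[-10,0,0,0,0,0,-0.2],[-20,0,0,0,0,0,-0.2],[-30,0,0,0,0,0,-0.2],[-30,0,0,0,0,0,-0.2],[0,0,0,0,0,0,-0.2]]]' 25; python3 go.py .42 -.14 .1
python3 - <<'E'
from h import *
s=arm.snapshot("scene"); cv2.imwrite("pics/s1.png",cv2.resize(s["image"][110:270,190:400,::-1],None,fx=3.5,fy=3.5))
E
```

```text
clock: 4.2
tcp_pos: [0.6467, -0.0066, 0.1597]
orientation: [0.55, 0.442, 0.556, -0.439]
ft_force: [1.0, -0.9, -0.3]
finger_gap: 0.0544
4.2 tcp [ 0.6467 -0.0066  0.1597] F [ 1.  -0.9 -0.3] gap 0.0544 
 [[-0.005  0.975  0.223]
 [ 0.009  0.223 -0.975]
 [-1.    -0.003 -0.01 ]] q [-0.11  0.56  0.18  1.2   0.01  2.8 ]
tool mm: [  59.6 -250.7   79.9]
```

View pics/s1.png

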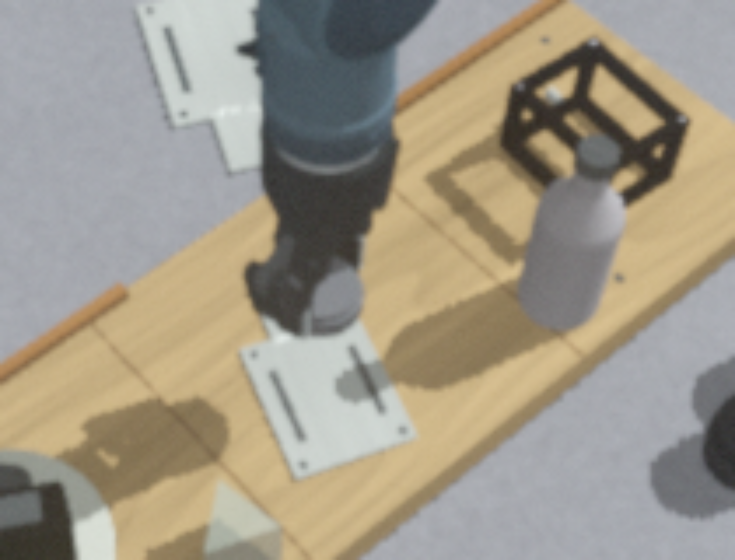

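Cap is held flat at crop (338,300) and the plate stayed put. Now to a free patch of table in front of the board.

```bash
python3 -m crank '[[[0,-36,11.5,0,0,0,-0.2],[0,-36,11.5,0,0,0,-0.2],[0,-36,11.5,0,0,0,-0.2],[0,-36,11.5,0,0,0,-0.2],[0,-36,11.5,0,0,0,-0.2],[0,-36,11.5,0,0,0,-0.2],[0,-36,11.5,0,0,0,-0.2],[30,0,0,0,0,0,-0.2],[30,0,0,0,0,0,-0.2],[30,0,0,0,0,0,-0.2],[25,0,0,0,0,0,-0.2],[0,0,0,0,0,0,-0.2]]]' 25; python3 go.py .42 -.14 .003 -78
```

```text
clock: 5.45
tcp_pos: [0.4019, -0.1423, 0.0321]
orientation: [0.546, 0.441, 0.56, -0.441]
ft_force: [-1.8, -0.6, -1.1]
finger_gap: 0.0539
5.45 tcp [ 0.4019 -0.1423  0.0321] F [-1.8 -0.6 -1.1] gap 0.0539 
 [[-0.016  0.975  0.222]
 [ 0.012  0.222 -0.975]
 [-1.    -0.013 -0.015]] q [-0.49  0.28 -0.63  0.68  0.    2.43]
tool mm: [28.9 18.5  2.2]
turn deg (tool): [ 0.85 -0.84  0.73]
```

```bash
python3 -m crank '[[[10,0,0,0,-0.4,0.4,-0.2],[10,0,0,0,-0.4,0.4,-0.2],[5,0,0,0,0,0,-0.2],[0,0,0,0,0,0,-0.2]]]' 25; python3 go.py .42 -.14 .003 -78
```

```text
clock: 5.85
tcp_pos: [0.4014, -0.1418, 0.0079]
orientation: [0.553, 0.441, 0.553, -0.44]
ft_force: [-0.1, 0.3, 0.2]
finger_gap: 0.0545
5.85 tcp [ 0.4014 -0.1418  0.0079] F [-0.1  0.3  0.2] gap 0.0545 
 [[ 0.     0.975  0.222]
 [ 0.002  0.222 -0.975]
 [-1.     0.001 -0.002]] q [-0.49  0.3  -0.68  0.59  0.    2.43]
tool mm: [ 4.9 18.6  2.4]
turn deg (tool): [ 0.86 -0.09 -0.03]
```

```bash
python3 -m crank '[[[3,0,0,0,0,0,-0.2],[2,0,0,0,0,0,-0.2],[0,0,0,0,0,0,-0.2]]]' 25; python3 go.py .42 -.14 .003
```

```text
clock: 6.15
tcp_pos: [0.4031, -0.1426, 0.0043]
orientation: [0.554, 0.442, 0.552, -0.44]
ft_force: [0.0, -0.4, -0.1]
finger_gap: 0.0544
6.15 tcp [ 0.4031 -0.1426  0.0043] F [ 0.  -0.4 -0.1] gap 0.0544 
 [[ 0.003  0.975  0.223]
 [ 0.     0.223 -0.975]
 [-1.     0.003  0.   ]] q [-0.49  0.31 -0.68  0.58  0.    2.43]
tool mm: [ 1.4 17.1  1.2]
```

```bash
python3 -m crank '[[[2.5,0,0,0,0,0,-0.2],[1,0,0,0,0,0,0.5],[0,0,0,0,0,0,0.6],[0,0,0,0,0,0,1],[0,0,0,0,0,0,1],[-20,0,0,0,0,0,1],[-35,0,0,0,0,0,1],[-40,0,0,0,0,0,1],[-30,0,0,0,0,0,0],[0,0,0,-8.5,0,0,-0.3],[0,0,0,-8.5,0,0,-0.3],[0,0,0,-8.5,0,0,-0.3],[0,0,0,-8.5,0,0,-0.3],[0,0,0,-8.5,0,0,-0.3],[0,0,0,-8.5,0,0,-0.3],[0,0,0,-8.5,0,0,-0.3],[0,0,0,-8.5,0,0,-0.3],[0,0,0,-8.5,0,0,-0.3],[0,0,0,-8.5,0,0,-0.3],[0,0,0,-8.5,0,0,-0.3]]]' 25; python3 go.py .659 -.0125 .16 68
```

```text
clock: 8.15
tcp_pos: [0.4016, -0.1421, 0.1318]
orientation: [0.7, -0.108, 0.698, 0.108]
ft_force: [-0.5, -1.0, -1.1]
finger_gap: 0.0296
8.15 tcp [ 0.4016 -0.1421  0.1318] F [-0.5 -1.  -1.1] gap 0.0296 
 [[ 0.002 -0.303  0.953]
 [ 0.     0.953  0.303]
 [-1.    -0.     0.002]] q [-0.49  0.14 -0.5   0.93  0.    0.77]
tool mm: [-27.5  45.5 284.7]
turn deg (tool): [-50.36   0.12   0.08]
```

```bash
python3 -m crank '[[[-10,0,0,-8.4,0,0,-0.3],[-10,0,0,-8.4,0,0,-0.3],[-10,0,0,-8.4,0,0,-0.3],[0,0,0,-8.4,0,0,-0.3],[0,0,0,-8.4,0,0,-0.3],[0,0,0,-8.4,0,0,-0.3],[0,0,0,0,0,0,-0.3]]]' 25; python3 go.py .659 -.0125 .11 68;python3 - <<'E'
from h import *
s=arm.snapshot("top"); np.savez("top1.npz",**s); im=s["image"]
a=cv2.resize(im[120:290,240:340,::-1],None,fx=4,fy=3.5,interpolation=cv2.INTER_CUBIC);cv2.imwrite("pics/t1.png",a)
W=cloud(s);m=(W[...,2]>.01)&(W[...,2]<.035)&(W[...,0]<.46)&(W[...,0]>.33)&(abs(W[...,1]+.15)<.08);print(m.sum(),np.nanmedian(W[m],0),np.percentile(W[m],[2,98],axis=0).round(3))
E
```

```text
clock: 8.85
tcp_pos: [0.4001, -0.1414, 0.1625]
orientation: [0.582, -0.401, 0.582, 0.402]
ft_force: [0.5, -0.2, -0.1]
finger_gap: 0.0297
8.85 tcp [ 0.4001 -0.1414  0.1625] F [ 0.5 -0.2 -0.1] gap 0.0297 
 [[ 0.    -0.935  0.355]
 [ 0.001  0.355  0.935]
 [-1.     0.     0.001]] q [-0.49  0.11 -0.45  1.01  0.   -0.13]
tool mm: [  52.8 -196.3  212.4]
turn deg (tool): [ 1.21  0.08 -0.  ]
234 [ 0.414777   -0.14529749  0.01968214] [[ 0.401 -0.168  0.011]
 [ 0.428 -0.12   0.024]]
```

View pics/t1.png

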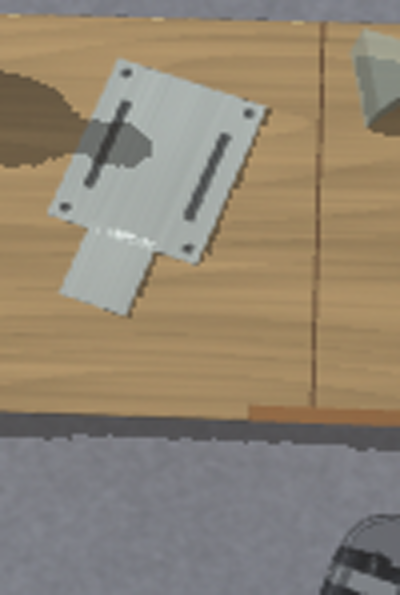

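Plate is unmoved (crop corners (120,60), (268,108), (198,263), (50,212)); the cap's measured top height of 20 mm is consistent with lying flat. Next: above the plate, then press with both fingertips.

```bash
python3 -m crank '[[[0,-28,30.3,0,0,0,-0.3],[0,-28,30.3,0,0,0,-0.3],[0,-28,30.3,0,0,0,-0.3],[0,-28,30.3,0,0,0,-0.3],[0,-28,30.3,0,0,0,-0.3],[0,-28,30.3,0,0,0,-0.3],[0,-28,30.3,0,0,0,-0.3],[20,0,0,0,0,0,-0.3],[20,0,0,0,0,0,-0.3],[20,0,0,0,0,0,-0.3],[0,0,0,0,0,0,-0.3]]]' 25; python3 go.py .659 -.0125 .065 68
```

```text
clock: 10.0
tcp_pos: [0.6716, -0.01, 0.0966]
orientation: [0.59, -0.389, 0.59, 0.39]
ft_force: [-0.7, -0.3, -1.0]
finger_gap: 0.0296
10.0 tcp [ 0.6716 -0.01    0.0966] F [-0.7 -0.3 -1. ] gap 0.0296 
 [[ 0.    -0.92   0.393]
 [ 0.001  0.393  0.92 ]
 [-1.    -0.     0.001]] q [-0.11  0.64  0.15  1.08  0.    0.29]
tool mm: [31.6 10.6 -7.3]
turn deg (tool): [-1.13  0.05  0.01]
```

```bash
python3 -m crank '[[[14,10,-6,-1,0,0,-0.3],[12,0,0,0,0,0,-0.3],[4,0,0,0,0,0,-0.3],[3,0,0,0,0,0,-0.3],[2,0,0,0,0,0,-0.3]]]' 25; python3 go.py .547 .0232 .063 87.5
```

```text
clock: 10.5
tcp_pos: [0.6621, -0.0119, 0.0633]
orientation: [0.589, -0.393, 0.587, 0.392]
ft_force: [-0.4, -0.7, 0.3]
finger_gap: 0.0301
10.5 tcp [ 0.6621 -0.0119  0.0633] F [-0.4 -0.7  0.3] gap 0.0301 
 [[ 0.004 -0.924  0.383]
 [ 0.001  0.383  0.924]
 [-1.    -0.004  0.002]] q [-0.11  0.64  0.06  0.99  0.    0.28]
tool mm: [-1.000e-01  1.197e+02 -1.160e+01]
turn deg (tool): [-20.01   0.08   0.23]
```

```bash
python3 -m crank '[[[3,0,0,0,0,0,-0.3],[3,0,0,0,0,0,-0.3],[3,0,0,0,0,0,-0.3]]]' 25; python3 go.py .547 .0232 .063 87.5
```

```text
clock: 10.8
tcp_pos: [0.6669, -0.0126, 0.0626]
orientation: [0.592, -0.396, 0.584, 0.389]
ft_force: [-3.0, 0.4, 10.1]
finger_gap: 0.03
10.8 tcp [ 0.6669 -0.0126  0.0626] F [-3.   0.4 10.1] gap 0.03 
 [[ 0.015 -0.923  0.384]
 [-0.002  0.384  0.923]
 [-1.    -0.015  0.005]] q [-0.11  0.64  0.06  0.98  0.    0.28]
tool mm: [ -2.3 124.5 -13. ]
turn deg (tool): [-20.07   0.11   0.89]
```

```bash
python3 -m crank '[[[4.5,6,-1,0,0,0,-0.3],[4.5,10,-1,-1.3,0,0,-0.3],[4.5,10,-1,-1.3,0,0,-0.3],[4.5,10,-1,-1.3,0,0,-0.3]]]' 25; python3 go.py .547 .0232 .063 87.5
cat > look.py <<'E'
import sys
from h import *
s=arm.snapshot("top"); im=s["image"]; W=cloud(s); hsv=cv2.cvtColor(im,cv2.COLOR_RGB2HSV)
# fit plate silhouette by minimising mask mismatch (visible part): grey pixels at plate height
z=float(sys.argv[1]); x0,y0,t0=map(float,sys.argv[2:5])
m=(hsv[...,1]<70)&(abs(W[...,2]-z)<.006)&(hsv[...,2]>60)
occ=(W[...,2]>z+.006)|~np.isfinite(W[...,2])
from scipy.optimize import minimize
poly=np.array([[55,45],[55,-45],[-55,-45],[-55,-20],[-100,-20],[-100,20],[-55,20],[-55,45]])/1000.
v,u=np.mgrid[0:384,0:512]; near=np.hypot(W[...,0]-x0,W[...,1]-y0)<.16; near&=~occ; 
inv=cv2.distanceTransform((~m).astype(np.uint8),cv2.DIST_L2,3)
def cost(p):
    a=np.radians(p[2]); R2=np.array([[np.cos(a),-np.sin(a)],[np.sin(a),np.cos(a)]])
    P=np.c_[poly@R2.T+p[:2]/1000,np.full(8,z)]@s["R"].T+s["t"]; q=(P/P[:,2:])@s["K"].T
    M=np.zeros((384,512),np.uint8); cv2.fillPoly(M,[np.round(q[:,:2]*16).astype(np.int32)],1,shift=4)
    return ((M>0)!=m)[near].sum()
best=None
for dt in(-8,-4,0,4,8):
    r=minimize(cost,[x0*1000,y0*1000,t0+dt],method="Nelder-Mead",options=dict(initial_simplex=np.array([[x0*1000,y0*1000,t0+dt],[x0*1000+12,y0*1000,t0+dt],[x0*1000,y0*1000+12,t0+dt],[x0*1000,y0*1000,t0+dt+6]])))
    if best is None or r.fun<best.fun: best=r
print("plate x,y mm yaw",best.x.round(1),"mismatch px",best.fun,"of",(m&near).sum())
E
python3 look.py .063 .63 -.005 -18
```

```text
clock: 11.2
tcp_pos: [0.6555, -0.0079, 0.0629]
orientation: [0.59, -0.429, 0.558, 0.395]
ft_force: [2.9, -1.0, 10.7]
finger_gap: 0.0302
11.2 tcp [ 0.6555 -0.0079  0.0629] F [ 2.9 -1.  10.7] gap 0.0302 
 [[ 0.065 -0.945  0.32 ]
 [-0.012  0.32   0.947]
 [-0.998 -0.065  0.01 ]] q [-0.11  0.57 -0.06  0.88 -0.    0.22]
tool mm: [ -7.5 112.5  -5.3]
turn deg (tool): [-1.616e+01  1.000e-02  3.790e+00]
plate x,y mm yaw [630.  -5. -26.] mismatch px 65.0 of 65
```

```bash
python3 -m crank '[[[4.5,14,-1,-1.5,0,1.5,-0.3],[4.5,14,-1,-1.5,0,1.5,-0.3],[4.5,14,-1,-1.5,0,1.5,-0.3],[4.5,14,-1,-1.5,0,1.5,-0.3],[4.5,14,-1,-1.5,0,1.5,-0.3],[4.5,14,-1,-1.5,0,1.5,-0.3]]]' 25; python3 go.py .547 .0232 .063 87.5
python3 - <<'E'
from h import *
s=arm.snapshot("scene"); cv2.imwrite("pics/s2.png",cv2.resize(s["image"][110:270,190:400,::-1],None,fx=3,fy=3))
E
```

```text
clock: 11.85
tcp_pos: [0.6076, 0.0027, 0.0628]
orientation: [0.538, -0.451, 0.539, 0.465]
ft_force: [2.2, -0.2, 10.9]
finger_gap: 0.0302
11.85 tcp [0.6076 0.0027 0.0628] F [ 2.2 -0.2 10.9] gap 0.0302 
 [[-0.014 -0.987  0.162]
 [ 0.014  0.161  0.987]
 [-1.     0.016  0.012]] q [-0.11  0.55 -0.09  0.94  0.01  0.06]
tool mm: [ 0.9 63.1 10.4]
turn deg (tool): [-6.8   0.73 -0.89]
```

View pics/s2.png

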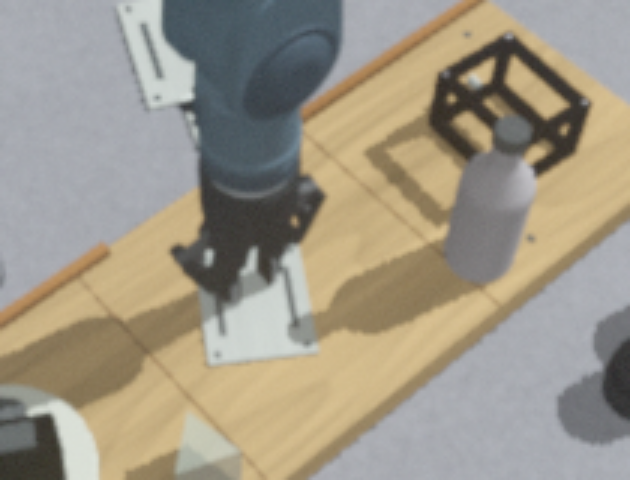

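The plate follows the fingertips and turns with them (rear corners at crop (208,365), (318,350)). Continuing.

```bash
python3 -m crank '[[[4.5,14,2,-1,0,0.5,-0.3],[4.5,14,3,-1,0,0.5,-0.3],[4.5,14,3,-1,0,0.5,-0.3],[4.5,14,3,-1,0,0.5,-0.3],[4.5,12,3,-1,0,0.5,-0.3]]]' 25; python3 go.py .547 .0232 .063 87.5
```

```text
clock: 12.4
tcp_pos: [0.5689, 0.0203, 0.0626]
orientation: [0.52, -0.479, 0.516, 0.483]
ft_force: [2.3, -1.3, 11.2]
finger_gap: 0.0297
12.4 tcp [0.5689 0.0203 0.0626] F [ 2.3 -1.3 11.2] gap 0.0297 
 [[ 0.    -0.997  0.074]
 [ 0.008  0.074  0.997]
 [-1.     0.     0.007]] q [-0.08  0.47 -0.23  0.87  0.01 -0.01]
tool mm: [-0.3 22.   1.3]
turn deg (tool): [-1.72  0.43 -0.02]
```

```bash
python3 -m crank '[[[-15,0,0,0,0,0,-0.3],[-30,0,0,0,0,0,-0.3],[-40,0,0,0,0,0,-0.3],[-40,20,-40,0,0,0,-0.3],[0,20,-45,0,0,0,-0.3],[0,0,-45,0,0,0,-0.3],[0,0,-45,0,0,0,-0.3]]]' 25; python3 look.py .063 .567 .02 -4;python3 - <<'E'
from h import *
st(); s=arm.snapshot("top"); cv2.imwrite("pics/t2.png",cv2.resize(s["image"][140:270,215:345,::-1],None,fx=4,fy=4,interpolation=cv2.INTER_CUBIC))
E
```

```text
clock: 13.1
tcp_pos: [0.5253, -0.1458, 0.1922]
orientation: [0.521, -0.487, 0.51, 0.481]
ft_force: [0.4, 0.1, 0.2]
finger_gap: 0.0297
plate x,y mm yaw [588.6   9.3 -46.5] mismatch px 90.0 of 2459
13.15 tcp [ 0.5249 -0.1531  0.1921] F [ 1.1 -5.2 -0.3] gap 0.0299 
 [[ 0.016 -0.997  0.07 ]
 [-0.002  0.07   0.998]
 [-1.    -0.017 -0.001]] q [-0.4   0.32 -0.11  1.13  0.   -0.33]
```

View pics/t2.png

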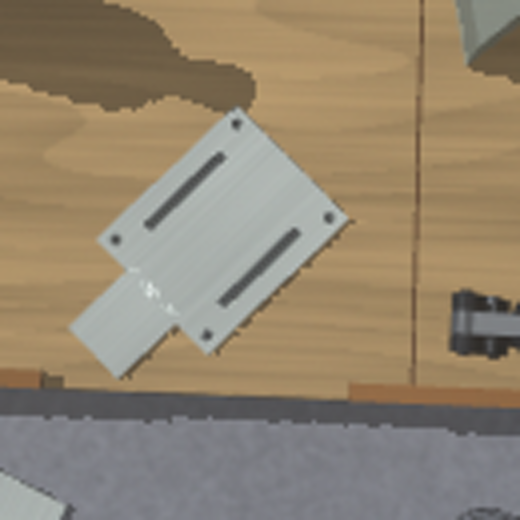

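The picture shows the plate turned the wrong way: tab end at crop (95,350), yaw −46.5°, so only one fingertip was gripping. Instead, I'll pinch the tab across its 40 mm width with tips just at the board and steer the plate that way.

```bash
python3 -m crank '[[[0,0,0,8.5,0,0,0.17],[0,0,0,8.5,0,0,0.17],[0,0,0,8.5,0,0,0.17],[0,0,0,8.5,0,0,0.17],[0,0,0,8.5,0,0,0.17],[0,0,0,0,0,0,0.17]]]' 25; python3 go.py .5335 .0673 .09 43.5
```

```text
clock: 13.8
tcp_pos: [0.5276, -0.1493, 0.1947]
orientation: [0.665, -0.262, 0.65, 0.257]
ft_force: [0.1, -0.3, 0.4]
finger_gap: 0.0502
13.8 tcp [ 0.5276 -0.1493  0.1947] F [ 0.1 -0.3  0.4] gap 0.0502 
 [[ 0.022 -0.683  0.73 ]
 [ 0.002  0.731  0.683]
 [-1.    -0.013  0.018]] q [-0.4   0.32 -0.1   1.13  0.01  0.42]
tool mm: [105.3 155.7 150.3]
turn deg (tool): [-0.44  1.01  0.77]
```

```bash
python3 -m crank '[[[0,30,29,-0.4,0.5,0.4,0.17],[0,30,29,0,0.5,0.4,0.17],[0,30,29,0,0,0,0.17],[0,30,29,0,0,0,0.17],[0,30,29,0,0,0,0.17],[30,0,0,0,0,0,0.17],[30,0,0,0,0,0,0.17],[20,0,0,0,0,0,0.17],[0,0,0,0,0,0,0.17]]]' 25; python3 go.py .5335 .0673 .0605 43.5
```

```text
clock: 14.7
tcp_pos: [0.5344, 0.0722, 0.1171]
orientation: [0.657, -0.274, 0.648, 0.272]
ft_force: [0.1, -0.3, 0.0]
finger_gap: 0.0499
14.7 tcp [0.5344 0.0722 0.1171] F [ 0.1 -0.3  0. ] gap 0.0499 
 [[ 0.012 -0.712  0.702]
 [ 0.002  0.702  0.712]
 [-1.    -0.007  0.01 ]] q [ 0.02  0.36 -0.25  0.95  0.    0.79]
tool mm: [56.6 -2.4 -4.6]
turn deg (tool): [1.89 0.56 0.42]
```

```bash
python3 -m crank '[[[20,-2,-4,1.5,0.5,0.4,0.17],[18,0,0,0,0,0,0.17],[10,0,0,0,0,0,0.17],[4,0,0,0,0,0,0.17],[0,0,0,0,0,0,0.17]]]' 25; python3 go.py .5335 .0673 .0605 43.5
```

```text
clock: 15.2
tcp_pos: [0.5368, 0.069, 0.0687]
orientation: [0.657, -0.267, 0.652, 0.266]
ft_force: [0.2, -0.0, 0.1]
finger_gap: 0.05
15.2 tcp [0.5368 0.069  0.0687] F [ 0.2 -0.   0.1] gap 0.05 
 [[ 0.007 -0.699  0.715]
 [ 0.001  0.715  0.699]
 [-1.    -0.004  0.006]] q [ 0.01  0.41 -0.31  0.84  0.    0.81]
tool mm: [ 8.1  1.1 -3.6]
turn deg (tool): [0.84 0.35 0.25]
```

```bash
python3 -m crank '[[[6,1,-3.5,0.8,0.3,0.2,0.17],[2.5,0,0,0,0,0,0.17],[1,0,0,0,0,0,0.17]]]' 25; python3 go.py .5335 .0673 .0605 43.5
```

```text
clock: 15.5
tcp_pos: [0.5354, 0.0672, 0.061]
orientation: [0.658, -0.263, 0.655, 0.261]
ft_force: [-0.7, -0.1, 0.5]
finger_gap: 0.0499
15.5 tcp [0.5354 0.0672 0.061 ] F [-0.7 -0.1  0.5] gap 0.0499 
 [[ 0.005 -0.688  0.725]
 [-0.     0.725  0.688]
 [-1.    -0.003  0.003]] q [ 0.01  0.42 -0.32  0.82 -0.    0.82]
tool mm: [ 0.5  1.4 -1.3]
turn deg (tool): [0.01 0.2  0.2 ]
```

```bash
python3 -m crank '[[[2,0,-1,0,0.2,0.2,0.17],[1.5,0,0,0,0,0,0.17],[0,0,0,0,0,0,0.17]]]' 25; python3 go.py .5335 .0673 .0605 43.5
```

```text
clock: 15.8
tcp_pos: [0.535, 0.0664, 0.0576]
orientation: [0.657, -0.262, 0.657, 0.262]
ft_force: [-0.4, 0.1, -0.1]
finger_gap: 0.0502
15.8 tcp [0.535  0.0664 0.0576] F [-0.4  0.1 -0.1] gap 0.0502 
 [[ 0.    -0.689  0.725]
 [ 0.     0.725  0.689]
 [-1.    -0.     0.   ]] q [ 0.01  0.42 -0.32  0.82  0.    0.82]
tool mm: [-2.9  1.7 -0.4]
turn deg (tool): [0.01 0.02 0.02]
```

```bash
python3 -m crank '[[[0,0,0,0,0,0,-0.15],[0,0,0,0,0,0,-0.15],[0,0,0,0,0,0,-0.15],[0,0,0,0,0,0,-0.15]]]' 30; python3 go.py .5335 .0673 .0605 43.5
```

```text
clock: 16.2
tcp_pos: [0.5362, 0.0663, 0.0592]
orientation: [0.658, -0.263, 0.656, 0.262]
ft_force: [-0.7, -0.2, -0.4]
finger_gap: 0.0386
16.2 tcp [0.5362 0.0663 0.0592] F [-0.7 -0.2 -0.4] gap 0.0386 
 [[ 0.003 -0.689  0.725]
 [-0.     0.725  0.689]
 [-1.    -0.002  0.002]] q [ 0.01  0.42 -0.32  0.82 -0.    0.82]
tool mm: [-1.3  2.5 -1.2]
turn deg (tool): [0.02 0.12 0.13]
```

Gap reads 38.6 mm (the 56 mm cap read 54.4), so the tab is gripped. Turn the plate square to the board.

```bash
python3 -m crank '[[[0,0,0,-3,0,0,-0.4],[0,0,0,-6,0,0,-0.4],[0,0,0,-6,0,0,-0.4],[0,0,0,-6,0,0,-0.4],[0,0,0,-6,0,0,-0.4],[0,0,0,-6,0,0,-0.4],[0,0,0,-6,0,0,-0.4],[0,0,0,-4,0,0,-0.4],[0,0,0,0,0,0,-0.4]]]' 40; python3 go.py .467 .0267 .0595 87.5
```

```text
clock: 17.1
tcp_pos: [0.5348, 0.0668, 0.059]
orientation: [0.508, -0.492, 0.507, 0.492]
ft_force: [0.9, 0.0, 0.7]
finger_gap: 0.038
17.1 tcp [0.5348 0.0668 0.059 ] F [0.9 0.  0.7] gap 0.038 
 [[ 0.   -1.    0.03]
 [ 0.    0.03  1.  ]
 [-1.   -0.    0.  ]] q [ 0.01  0.42 -0.32  0.83  0.    0.04]
tool mm: [ -0.6  66.5 -42.1]
turn deg (tool): [0.78 0.03 0.02]
```

```bash
python3 -m crank '[[[0,2,-8,0.7,0,0,-0.4],[0,5,-8,0,0,0,-0.4],[0,8,-8,0,0,0,-0.4],[0,10,-7,0,0,0,-0.4],[0,12,-5,0,0,0,-0.4],[0,12,-4,0,0,0,-0.4],[0,10,-3,0,0,0,-0.4],[0,6,0,0,0,0,-0.4],[0,0,0,0,0,0,-0.4]]]' 40; python3 go.py .467 .0267 .0595 87.5; python3 look.py .063 .547 .023 -2.5;python3 - <<'E'
from h import *
s=arm.snapshot("scene"); cv2.imwrite("pics/s3.png",cv2.resize(s["image"][110:270,190:400,::-1],None,fx=3,fy=3))
E
```

```text
clock: 18.0
tcp_pos: [0.462, 0.0214, 0.0588]
orientation: [0.513, -0.487, 0.513, 0.487]
ft_force: [-0.3, 0.2, 0.3]
finger_gap: 0.038
18.0 tcp [0.462  0.0214 0.0588] F [-0.3  0.2  0.3] gap 0.038 
 [[ 0.001 -0.999  0.053]
 [ 0.     0.053  0.999]
 [-1.    -0.001  0.   ]] q [-0.09  0.29 -0.53  0.75  0.   -0.04]
tool mm: [-0.7 -4.7  5.6]
turn deg (tool): [-0.52  0.02  0.04]
plate x,y mm yaw [538.5  17.3  -2.5] mismatch px 24.0 of 1469
```

View pics/s3.png

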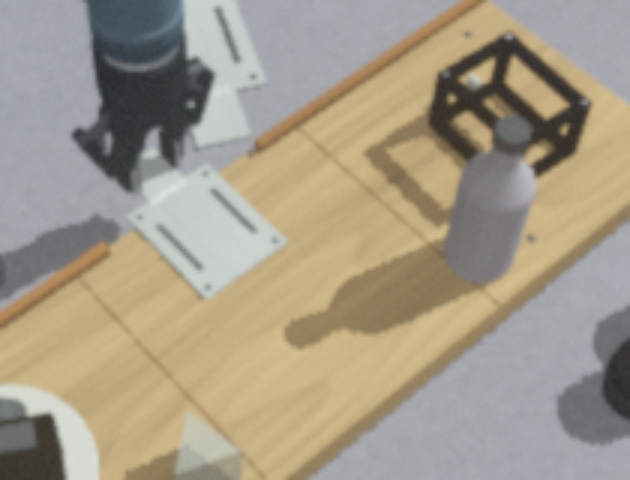

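The plate lies flat and square: rear corners at crop (285,240), (208,297), tab out through the gap, fit yaw −2.5°, about 58 mm overhang with its mass still 30 mm behind the edge. Now release, lower the fingers and regrip at mid-pad.

```bash
python3 -m crank '[[[0,0,0,0,0,0,0.1],[0,0,0,0,0,0,0.15],[0,0,0,0,0,0,0.15],[6,0,0,0,0,0,0.15],[6,0,0,0,0,0,0.15],[4,0,0,0,0,0,0.15],[0,0,0,0,0,0,0.15]]]' 40; python3 go.py .461 .0208 .0425 87.5; python3 look.py .063 .5385 .0173 -2.5
```

```text
clock: 18.8
tcp_pos: [0.4646, 0.0218, 0.0408]
orientation: [0.513, -0.488, 0.512, 0.487]
ft_force: [-0.2, 0.6, -0.1]
finger_gap: 0.0492
18.8 tcp [0.4646 0.0218 0.0408] F [-0.2  0.6 -0.1] gap 0.0492 
 [[ 0.002 -0.999  0.051]
 [-0.     0.051  0.999]
 [-1.    -0.002 -0.   ]] q [-0.09  0.32 -0.54  0.71 -0.   -0.04]
tool mm: [-1.7  3.5 -1.2]
turn deg (tool): [-0.43 -0.01  0.1 ]
plate x,y mm yaw [540.1  17.6  -3.8] mismatch px 22.0 of 1435
```

```bash
python3 -m crank '[[[0,2,-0.5,0,0,0,0.1],[0,0,0,0,0,0,-0.4],[0,0,0,0,0,0,-0.4],[0,0,0,0,0,0,-0.4],[0,0,0,0,0,0,-0.4],[-6,0,0,0,0,0,-0.4],[-10,0,0,0,0,0,-0.4],[-15,0,0,0,0,0,-0.4],[0,0,0,0,0,0,-0.4]]]' 90; python3 go.py .461 .0208 .18 87.5
cat > tilt.py <<'E'
import sys
from h import *
s=arm.snapshot("scene"); W=cloud(s); hsv=cv2.cvtColor(s["image"],cv2.COLOR_RGB2HSV)
t,M=st(); c=t["tcp_pos"]-M[:,0]*.019; D=M.copy()
L=(W-c)@M   # tool coords, -y = plate +x dir
m=(hsv[...,1]<60)&(abs(L[...,2])<.06)&(-L[...,1]>.03)&(-L[...,1]<.135)&(abs(L[...,0])<float(sys.argv[1]))
q=L[m]; A=np.c_[-q[:,1],q[:,2],np.ones(len(q))]
for _ in range(8):
    k=np.linalg.lstsq(A,-q[:,0],rcond=None)[0]; r=abs(A@k+q[:,0]); g=r<.004; A,q=A[g],q[g]
print(len(q),"slope deg: along plate x",np.degrees(k[0]).round(2),"along jaw",np.degrees(k[1]).round(2),"height at grasp mm",k[2]*1000)
E
python3 tilt.py .04
```

```text
clock: 19.75
tcp_pos: [0.462, 0.0213, 0.0746]
orientation: [0.513, -0.487, 0.512, 0.487]
ft_force: [-0.4, -0.4, -0.7]
finger_gap: 0.0371
19.75 tcp [0.462  0.0213 0.0746] F [-0.4 -0.4 -0.7] gap 0.0371 
 [[ 0.001 -0.999  0.051]
 [-0.     0.051  0.999]
 [-1.    -0.001 -0.   ]] q [-0.09  0.27 -0.51  0.8  -0.   -0.04]
tool mm: [-105.4    0.8   -0.6]
turn deg (tool): [-0.44 -0.01  0.07]
19.8 tcp [0.4614 0.0214 0.0737] F [-0.4  0.  -0.9] gap 0.0369 
 [[ 0.    -0.999  0.051]
 [-0.     0.051  0.999]
 [-1.    -0.    -0.   ]] q [-0.09  0.27 -0.51  0.79 -0.   -0.04]
1153 slope deg: along plate x -0.59 along jaw 0.24 height at grasp mm 1.4000684685796043
```

The plate hangs level (slope −0.6°) in the grip. Lift, and re-measure the cage with both cameras.

```bash
python3 -m crank '[[[-15,0,0,0,0,0,-0.4],[-25,0,0,0,0,0,-0.4],[-30,0,0,0,0,0,-0.4],[-25,0,0,0,0,0,-0.4],[-10,0,0,0,0,0,-0.4],[0,0,0,0,0,0,-0.4]]]' 90; python3 go.py .462 .25 .18 83.1; python3 tilt.py .04
python3 - <<'E'
from h import *
for n in("top","scene"):
    s=arm.snapshot(n); W=cloud(s); 
    m=(abs(W[...,2]-.13)<.006)&(W[...,1]>.215)&(W[...,1]<.36)&(W[...,0]>.56)&(W[...,0]<.74)
    q=W[m]; r=cv2.minAreaRect(q[:,:2].astype(np.float32)*1000); print(n,m.sum(),r,np.median(q[:,2]))
E
python3 - <<'E'
from h import *
t,M=st(); print("z for look",t["tcp_pos"][2]+.019+.001)
E
```

```text
clock: 20.4
tcp_pos: [0.4585, 0.0216, 0.1789]
orientation: [0.511, -0.485, 0.514, 0.489]
ft_force: [0.1, -0.0, -1.1]
finger_gap: 0.0367
20.4 tcp [0.4585 0.0216 0.1789] F [ 0.1 -0.  -1.1] gap 0.0367 
 [[-0.006 -0.999  0.051]
 [ 0.     0.051  0.999]
 [-1.     0.006  0.   ]] q [-0.09  0.18 -0.33  1.07 -0.   -0.04]
tool mm: [ -1.    8.3 228.2]
turn deg (tool): [ 3.96 -0.01 -0.37]
20.45 tcp [0.4582 0.0216 0.1781] F [-0.1  0.5 -1.5] gap 0.037 
 [[-0.007 -0.999  0.051]
 [ 0.     0.051  0.999]
 [-1.     0.007  0.   ]] q [-0.09  0.18 -0.33  1.07 -0.   -0.04]
1370 slope deg: along plate x -0.76 along jaw -0.12 height at grasp mm 1.6071426074550734
top 848 ((646.2056884765625, 279.29803466796875), (86.09195709228516, 104.329345703125), 83.08912658691406) 0.12972168931181632
scene 411 ((649.3150024414062, 279.14190673828125), (87.83857727050781, 106.81934356689453), 84.38471984863281) 0.1278531396314201
20.55 tcp [0.4569 0.0218 0.1769] F [-1.  -0.4 -1.5] gap 0.0368 
 [[-0.011 -0.999  0.051]
 [ 0.001  0.051  0.999]
 [-1.     0.011  0.   ]] q [-0.09  0.18 -0.33  1.07 -0.   -0.04]
z for look 0.19686011222658764
```

```bash
python3 -m crank '[[[-3,2,15,0.5,0,-0.4,-0.4],[-1,2,30,0.5,0,0,-0.4],[0,2,35,0.5,0,0,-0.4],[0,2,35,0.5,0,0,-0.4],[0,2,35,0.5,0,0,-0.4],[0,2,35,0.5,0,0,-0.4],[0,0,30,0.5,0,0,-0.4],[0,0,15,0.5,0,0,-0.4],[0,0,0,0,0,0,-0.4]]]' 90; python3 look.py .196 .535 .26 -7;  python3 go.py .5698 .2883 .18 83.2
```

```text
clock: 21.45
tcp_pos: [0.4563, 0.2581, 0.1649]
orientation: [0.522, -0.462, 0.539, 0.472]
ft_force: [-0.1, -0.6, -1.4]
finger_gap: 0.0368
plate x,y mm yaw [423. 324.   7.] mismatch px 0.0 of 0
21.5 tcp [0.4559 0.2571 0.1648] F [-0.5  0.5 -0.9] gap 0.037 
 [[-0.028 -0.991  0.128]
 [-0.006  0.128  0.992]
 [-1.     0.027 -0.009]] q [ 0.39  0.33 -0.17  1.1   0.01  0.52]
tool mm: [ -18.6 -108.5   45.4]
turn deg (tool): [-0.58 -0.53 -1.56]
```

```bash
python3 -m crank '[[[-8,0,10,-0.3,-0.3,-0.8,-0.4],[-6,-15,10,-0.3,-0.2,-0.8,-0.4],[-2,-22,8,0,0,0,-0.4],[0,-25,7,0,0,0,-0.4],[0,-22,5,0,0,0,-0.4],[0,-12,3,0,0,0,-0.4],[0,0,0,0,0,0,-0.4]]]' 90; python3 go.py .5698 .2883 .15 83.2; python3 tilt.py .025
python3 - <<'E'
from h import *
s=arm.snapshot("top"); W=cloud(s);m=(W[...,2]>.165)&(W[...,2]<.25)&(W[...,0]>.62)&(W[...,1]>.22); print(m.sum(),np.nanmedian(W[m],0))
E
```

```text
clock: 22.2
tcp_pos: [0.5581, 0.2845, 0.1807]
orientation: [0.529, -0.469, 0.53, 0.468]
ft_force: [0.3, 0.2, -0.7]
finger_gap: 0.0374
22.2 tcp [0.5581 0.2845 0.1807] F [ 0.3  0.2 -0.7] gap 0.0374 
 [[-0.    -0.992  0.123]
 [-0.002  0.123  0.992]
 [-1.    -0.    -0.002]] q [ 0.37  0.5   0.14  1.21 -0.    0.49]
tool mm: [ 30.7 -11.1   5.3]
turn deg (tool): [-0.25 -0.11  0.01]
22.25 tcp [0.5572 0.2844 0.1808] F [-0.5 -0.6 -0.8] gap 0.0368 
 [[-0.001 -0.992  0.123]
 [-0.002  0.123  0.992]
 [-1.     0.    -0.002]] q [ 0.37  0.5   0.14  1.21 -0.    0.49]
1184 slope deg: along plate x -0.72 along jaw -0.1 height at grasp mm 0.5018061627746727
1660 [0.65435944 0.27300241 0.20064723]
```

```bash
sed -i 's/(hsv\[...,1\]<70)&/(hsv[...,1]<90)\&/' look.py; python3 look.py .2005 .635 .275 -7; python3 go.py .5698 .2883 .135 83.2
```

```text
plate x,y mm yaw [634.5 275.2  -7. ] mismatch px 80.0 of 2607
22.35 tcp [0.5558 0.2846 0.1808] F [ 0.   0.4 -1.2] gap 0.0368 
 [[-0.002 -0.993  0.122]
 [-0.002  0.122  0.993]
 [-1.     0.002 -0.003]] q [ 0.37  0.5   0.14  1.21 -0.    0.49]
tool mm: [ 45.8 -13.5   5.5]
turn deg (tool): [-0.18 -0.15 -0.09]
```

```bash
python3 -m crank '[[[0,-7,3,0,0,0,-0.4],[10,-5,2.5,0,0,0,-0.4],[15,0,0,0,0,0,-0.4],[15,0,0,0,0,0,-0.4],[8,0,0,0,0,0,-0.4],[0,0,0,0,0,0,-0.4]]]' 90; python3 look.py .151 .6465 .2793 -7; python3 go.py .568 .2887 .113 83.2; python3 tilt.py .02
```

```text
clock: 22.95
tcp_pos: [0.5673, 0.2891, 0.1301]
orientation: [0.528, -0.469, 0.53, 0.469]
ft_force: [0.2, -0.8, -1.8]
finger_gap: 0.0369
plate x,y mm yaw [644.9 279.   -6.9] mismatch px 103.0 of 2270
23.0 tcp [0.5675 0.2892 0.1306] F [-0.7 -0.2 -0.3] gap 0.0369 
 [[-0.002 -0.993  0.12 ]
 [-0.002  0.12   0.993]
 [-1.     0.002 -0.002]] q [ 0.37  0.55  0.09  1.11 -0.    0.49]
tool mm: [17.6 -0.6 -0.4]
turn deg (tool): [-0.11 -0.13 -0.09]
23.05 tcp [0.5681 0.2893 0.1315] F [-0.6 -0.5 -0.7] gap 0.037 
 [[-0.    -0.993  0.12 ]
 [-0.002  0.12   0.993]
 [-1.     0.    -0.002]] q [ 0.37  0.55  0.09  1.11 -0.    0.49]
1079 slope deg: along plate x -0.98 along jaw -0.24 height at grasp mm -0.21410801131775853
```

```bash
python3 -m crank '[[[6,-1.5,0,0,0,-0.8,-0.4],[5,0,0,0,0,0,-0.4],[3,0,0,0,0,0,-0.4],[0,0,0,0,0,0,-0.4]]]' 90; python3 go.py .569 .2888 .113 83.2
```

```text
clock: 23.45
tcp_pos: [0.5715, 0.2899, 0.1199]
orientation: [0.534, -0.474, 0.525, 0.464]
ft_force: [-0.7, 0.3, -0.2]
finger_gap: 0.0369
23.45 tcp [0.5715 0.2899 0.1199] F [-0.7  0.3 -0.2] gap 0.0369 
 [[ 0.018 -0.993  0.12 ]
 [-0.001  0.12   0.993]
 [-1.    -0.018  0.001]] q [ 0.37  0.55  0.05  1.06 -0.01  0.49]
tool mm: [ 6.9  2.4 -1.4]
turn deg (tool): [-0.1   0.04  1.03]
```

```bash
python3 -m crank '[[[3,2,-1,0,0,0,-0.4],[1.5,0,0,0,0,0,-0.4],[1,0,0,0,0,0,-0.4],[0,0,0,0,0,0,-0.4]]]' 90; python3 go.py .569 .2888 .113 83.2; python3 tilt.py .02
```

```text
clock: 23.85
tcp_pos: [0.5698, 0.2893, 0.1148]
orientation: [0.534, -0.474, 0.524, 0.464]
ft_force: [-0.1, -0.9, -1.2]
finger_gap: 0.0369
23.85 tcp [0.5698 0.2893 0.1148] F [-0.1 -0.9 -1.2] gap 0.0369 
 [[ 0.019 -0.993  0.12 ]
 [-0.001  0.12   0.993]
 [-1.    -0.019  0.001]] q [ 0.37  0.54  0.04  1.05 -0.01  0.49]
tool mm: [ 1.8  0.8 -0.5]
turn deg (tool): [-0.11  0.07  1.07]
23.9 tcp [0.5699 0.2893 0.1149] F [ 0.1  1.3 -0.6] gap 0.0371 
 [[ 0.019 -0.993  0.12 ]
 [-0.001  0.12   0.993]
 [-1.    -0.019  0.001]] q [ 0.37  0.54  0.04  1.05 -0.01  0.49]
1001 slope deg: along plate x -0.8 along jaw 0.18 height at grasp mm 0.40494782614493774
```

```bash
python3 -m crank '[[[1,0.5,-0.5,0,0,0,-0.4],[0.7,0,0,0,0,0,-0.4],[0,0,0,0,0,0,-0.4]]]' 90; python3 go.py .569 .2888 .113 83.2; python3 look.py .1335 .6465 .2793 -7
```

```text
clock: 24.2
tcp_pos: [0.5695, 0.2888, 0.1132]
orientation: [0.534, -0.474, 0.524, 0.464]
ft_force: [-0.4, -0.2, 0.3]
finger_gap: 0.037
24.2 tcp [0.5695 0.2888 0.1132] F [-0.4 -0.2  0.3] gap 0.037 
 [[ 0.019 -0.993  0.12 ]
 [-0.001  0.12   0.993]
 [-1.    -0.019  0.002]] q [ 0.37  0.54  0.03  1.04 -0.01  0.49]
tool mm: [ 0.2  0.5 -0.1]
turn deg (tool): [-0.11  0.09  1.1 ]
plate x,y mm yaw [647.  279.5  -7.1] mismatch px 87.0 of 2206
```

```bash
python3 -m crank '[[[0.8,0,0,0,0,0,-0.4],[0,0,0,0,0,0,0.1],[0,0,0,0,0,0,0.2],[0,0,0,0,0,0,0.3],[0,0,0,0,0,0,0.3],[-8,0,0,0,0,0,0.3],[-15,0,0,0,0,0,0.3],[-25,0,0,0,0,0,0.3],[-30,30,0,0,0,0,0.3],[-10,45,0,0,0,0,0.3],[0,45,0,0,0,0,0.3],[0,40,-20,0,0,0,0.3],[0,0,0,0,0,0,0.3]]]' 30; python3 look.py .133 .6465 .2793 -7
python3 - <<'E'
from h import *
a=[]
for n,(r,c) in(("top",(slice(100,300),slice(90,450))),("scene",(slice(80,320),slice(110,470)))):
    s=arm.snapshot(n); a.append(cv2.resize(s["image"][r,c,::-1],None,fx=2,fy=1.45,interpolation=cv2.INTER_AREA if 0 else 2)); W=cloud(s)
    if n=="top":
        m=(abs(W[...,2]-.133)<.006)&(W[...,1]>.2)&(W[...,1]<.36)&(W[...,0]>.53)&(W[...,0]<.72)
        q=W[m]; print("plate plane slopes deg",np.degrees(np.linalg.lstsq(np.c_[q[:,:2]-q[:,:2].mean(0),np.ones(len(q))],q[:,2],rcond=None)[0][:2]).round(2),"z",np.median(q[:,2]).round(4))
        m=(W[...,2]>.012)&(W[...,2]<.03)&(W[...,0]<.46)&(W[...,0]>.34)&(abs(W[...,1]+.14)<.06); q=W[m]
        print("cap",cv2.minEnclosingCircle(q[:,:2].astype(np.float32)*1000),np.percentile(q[:,2],[5,50,95]).round(4))
        for nm,lo,hi,cx in(("turntable",.08,.17,slice(345,440)),("bottle",.15,.25,slice(165,225)),("prism",.09,.125,slice(322,356))):
            k=np.zeros(m.shape,bool);k[105:225,cx]=True;k&=(W[...,2]>lo)&(W[...,2]<hi);print(nm,k.sum(),W[k].mean(0).round(3))
cv2.imwrite("pics/fin.png",cv2.resize(np.vstack(a),(720,600))); st()
E
```

```text
clock: 25.55
tcp_pos: [0.4017, 0.2878, 0.2031]
orientation: [0.535, -0.473, 0.524, 0.464]
ft_force: [0.9, -0.5, 0.4]
finger_gap: 0.0555
plate x,y mm yaw [647.4 278.6  -8. ] mismatch px 120.0 of 2658
plate plane slopes deg [-0.01 -0.05] z 0.133
cap ((402.6012268066406, -143.2215118408203), 27.756906509399414) [0.0148 0.0197 0.0226]
turntable 3852 [ 0.609 -0.249  0.109]
bottle 766 [0.709 0.163 0.19 ]
prism 322 [ 0.706 -0.138  0.113]
25.7 tcp [0.4102 0.2909 0.2054] F [ 1.4  0.2 -0.3] gap 0.0557 
 [[ 0.031 -0.992  0.124]
 [ 0.005  0.124  0.992]
 [-1.    -0.03   0.009]] q [ 0.5   0.22 -0.21  1.12 -0.01  0.62]
```

View pics/fin.png

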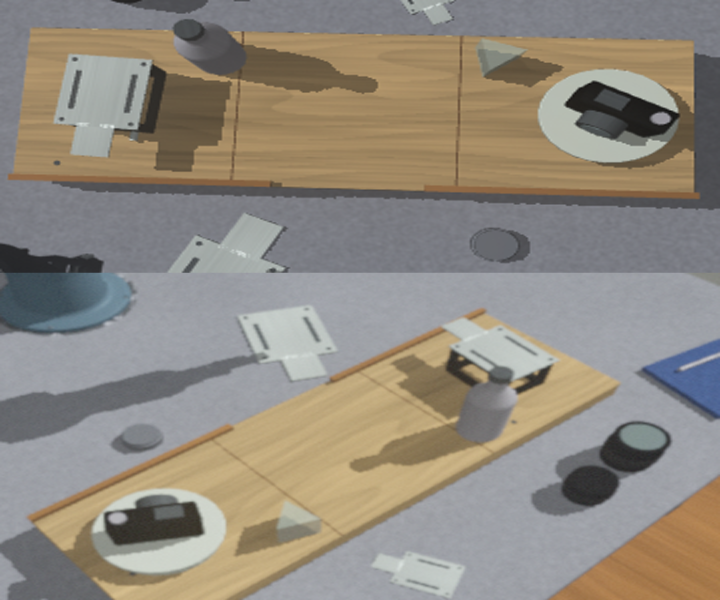

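The final view shows the plate flat on the cage (top picture, (103,92)) with its tab over the front at (92,140). The cap lies flat on the table at (497,244), and the bystanders are in place. The arm is clear, so I'm handing in.

```bash
python3 -m crank '[[[0,0,0,0,0,0,0.3],[0,0,0,0,0,0,0.3]]]'; python3 -c "
from cell import arm
print(arm.finish_job())"
```

```text
clock: 25.9
tcp_pos: [0.4136, 0.2919, 0.2067]
orientation: [0.541, -0.474, 0.52, 0.461]
ft_force: [-0.3, -0.6, 0.7]
finger_gap: 0.0555
the job is handed in; nothing more can be done
None
```

The job is handed in at about 26 s: the plate lies as a lid on the camera cage with its tab over the front. The lens cap is flat on the table in front of the board. I slid the plate out through the gap until the tab overhung the edge by about 58 mm with the plate still flat, then gripped the tab and lifted it over.

Last checks, taken after release:
- **Plate:** it is level (slope under 0.1°, top at 133 mm) and centred within about 1.5 mm of the measured cage. Its yaw read about −7 to −8°, against −6.9° for the cage from the top camera and −5.6° from the scene camera.
- **Cap:** its top is at about 20 mm, so it lies flat.
- **Bottle, prism and turntable:** they read the same positions as at the start, within 1 mm.
- **Cage:** the plate now covers its top, so I could not re-measure it after placing. It read unmoved with the plate lifted clear, and the pictures show it standing in place.

One step went wrong. My first drag, pressing with two fingertips, turned the plate the wrong way, to −46.5°, because only one tip seems to have been pressing. I corrected this by gripping the tab by its sides and turning the plate on the board. Nothing else was disturbed.

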